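Find the flush release of a studio lamp and open its battery cover

ROBOT

A 6-joint arm with a two-finger parallel gripper is mounted at the origin on a cart in front of the work surface, level with it; the furniture and walls round the work are solid. World frame = base frame: x ahead of the robot, y to its left, z up, the work surface at z = 0. Lengths are in mm, angles in rad, forces in N, time in s.
With the tool pointing down it reaches from about 350 to 925 mm from the base axis. Payload 6.4 kg.
Tool frame: the origin (TCP) lies midway between the tips of the shut fingers; the grasp point (between the pads) lies 19 mm behind it; z points along the fingers, y is the line along which they close (so a half turn about z gives the same grasp; the last joint's range is limited). The gripper opens to 94 mm and grips with 3 to 60 N. Pads are 16 mm wide; open, the fingers measure 119 mm over their backs; the gripper's body (75 mm by 177 mm) begins 78 mm behind the grasp point.
Start: joints at [0.999, 0.245, 1.558, -0, 1.339, -0.174], TCP at [251.802, 599.257, 205.455] pointing down, gripper open.
Joint ranges: [-3.13, 3.13], [-1.02, 2.26], [0.13, 2.54], [-0.95, 4.09], [0.21, 2.88], [-2.74, 2.74]. Speed limits (rad/s): [2.57, 2.57, 3.14, 3.14, 3.14, 3.14].

INTERFACE

Orientations are given as a unit quaternion [w, x, y, z].
In Python, from workcell import robot, viewer, workorder gives the robot as it stands.
- The arm moves only by the tool apply_moves, never from a script. Its argument "moves" is a list of rows, each a list of 3 entries, a list of its own where there are three numbers: the opening, from 0 (shut) to 1 (fully open), then the shift along the tool's x, y, z in mm, then the turn about the tool's z in rad. A call has 1 to 10 rows; each row shifts and turns the commanded pose from where the row before left it, along the tool's axes as they then stand; what a row does not reach is not made up. A row lasts 1/8 s, in which the tool goes at most 62.5 mm and 10.7 degrees, less where a joint would pass 70% of its speed; a pose out of reach is approached as far as the arm can. A call is refused whole if a number of a shift passes 62.5 or a number of a turn 0.188, either way. A call with a gripper value outside its range is refused whole. The fingers move at their own pace and stop on an object; "newtons" is the grip in N (left out, the last holds). Time passes only in rows, so rows that do not move let the fingers close. It gives the time, the measured TCP pose, the force, the opening and the grip force at its end, in the units of the state.
- robot.get_obs(): the state, without advancing time (a new reading comes with each control period).
- viewer.grab_frame(name): name is "scene" or "top" or "wrist"; returns a dict with "frame" (480x640x3 uint8, blue, green, red), "depth" (480x640 float32, mm along the optical axis (not along the pixel's ray), 0 where there is no reading), "mtx" (3x3 intrinsics, pixels), "T" (4x4, takes a point from camera to world coordinates). Camera axes: x right, y up, looking along -z (the intrinsics and any distortion apply to the point x, -y, -z); pixel columns grow to the right and rows downward; lengths in mm; the calibration is good to about 2 mm. A picture is of the moment at which its call begins.
- workorder.finish_job(): hands the job in; it is judged then, once.
The state is a dict: "t": time; "joint_pos": joint angles; "joint_velocities": joint speeds; "joint_torque": joint torques, N m; "ee_pos": TCP position; "orientation": TCP orientation; "ft_force": force on the tool from outside, world axes, zero at the start; "moment": the same for the moment, N m; "finger_gap": opening from 0.0 (shut) to 1.0 (fully open); "grasp_force": force on a finger pad.
Only numpy, scipy, OpenCV 4.12 (cv2) and the standard library are available. Lean on these libraries where they do the work, as an engineer would, in place of code of your own. Each camera call takes 0.05 s, during which the arm holds its last target. There are 200 camera calls.

TASK

The studio's LED panel lamp lies face down on the plywood board with its battery cover locked shut. Feel along the floor of the long finger channel in its back with the fingertips until you find the hidden flush release pad that gives, and press it in so that the cover springs loose; then push the cover fully open with the fingers so that the batteries lie bare. Only touch and push: do not lift, tip or shove the lamp along, and leave the things around it and on it where they are.

Things in the scene. Friction and masses are not known exactly. Their poses are not given: they have to be found in the camera images.
- lamp: near-black LED panel lamp lying face down on a plywood board whose top is at z = 0.122, about 2 kg, loose, steady under pressing. Case 190 mm in its x (across) by 360 mm in its y (along), flat back deck 44 mm above the board; folded yoke reaches 142 mm out in +x, tilt knobs 203 mm either way in y. Origin: centre of its underside; z up
- channel_mid (a point): middle of the floor of the finger channel, on the surface, 41 mm above the board, 51 mm from the lamp's origin in lamp -x; axes as the lamp's. The channel is a straight trough in the deck, 3 mm deep, 50 mm wide (lamp x) and 156 mm long (lamp y). Its floor is hard save for the pad
- release_pad (a joint): m the hidden pad is pressed in: 0 at rest, 0.0055 at its stop. Pad: 46 mm (lamp y) of the channel floor, full channel width, same near-black, flush; its centre lies within 50 mm of channel_mid along lamp y, either way. Spring: 1.5 N to start, about 6 N fully in; some 4 mm down it frees the cover; returns when let go. A tip partly on the hard floor cannot press it
- battery_cover (a joint): m the battery cover has slid open: 0 locked shut, 0.080 fully open at its stop. Slides along the lamp's +y, towards the cooling slots. Once freed by the pad it springs open by about 13 mm by itself, then stays where it is left (2 to 3 N to push). It does not give while locked
- cover_push (a point): middle of the upright push face of the cover's thumb ramp; moves with the cover; axes as the lamp's. 52.5 mm above the board, 32 mm from the lamp's origin in lamp +x and, shut, 98 mm in lamp -y. The face looks to lamp -y, is 66 mm wide, 48 to 56 mm above the board. 42 mm of flat cover (48 mm high) lie before it; rails 51 mm high run 48 mm either side
- eraser: worn pale eraser, 22 x 52 x 13 mm, lying on the lamp's back at the end away from the shut cover (lamp y from +100 to +145 mm); origin: centre of its underside. Leave it
- tape: roll of masking tape lying flat, 96 mm across, 25 mm high, beyond the lamp's +y end; origin: centre of its underside. Leave it
- mug: white mug with grey dots, standing upright, 82 mm across and 117 mm over its handle, 91 mm high, beyond the lamp's -y end; origin: centre of its underside. Leave it
- tube: half used oil paint tube, 46 x 132 x 28 mm, lying behind the lamp, near the board's far edge; origin: centre of its underside. Leave it

How it is judged (in metres and radians):
On the way, in this order (a step that is already met when the one before it is completed fails the run):
1. the hidden release pad has been pressed in by at least 3 mm (value of joint release_pad above 0.003 m).
2. the cover has been pushed open by at least 72 mm of its 80 mm (value of joint battery_cover above 0.072 m), for 0.1 s.
At the end, for the whole second after the job is handed in: The battery cover stands open by at least 72 mm of its 80 mm and is at rest; the lamp lies flat within 30 mm of where it was; tape, mug and paint tube lie within 30 mm and the eraser on the lamp's back within 45 mm of where they were (value of joint battery_cover above 0.072 m and velocity of joint battery_cover below 0.01 m/s and distance of each of lamp, tape, mug, tube from where it was at the start of the episode below 0.03 m and angle between lamp's own z axis and vertical below 0.05 rad and linear speed of lamp below 0.01 m/s and distance of eraser from where it was at the start of the episode below 0.045 m); the robot touches nothing.
It fails at once if the lamp is lifted (by more than 12 mm) or tipped (height (world z) of lamp above 0.134 m or angle between lamp's own z axis and vertical above 0.1 rad).
It fails at once if the lamp is shoved more than 40 mm along the board (distance of lamp from where it was at the start of the episode above 0.04 m).
It fails at once if a thing beside the lamp is lifted or moved by more than 35 mm, or the eraser on the lamp by more than 60 mm (distance of eraser from where it was at the start of the episode above 0.06 m or distance of any of tape, mug, tube from where it was at the start of the episode above 0.035 m).
It also fails if it takes over 58 s, if anything falls off the work surface, if the arm or the gripper's body presses on something with over 40 N, if the wrist force passes 120 N, or if a joint passes its speed limit or range.

## Working session

There is one attempt and no reset: what is moved stays moved. The work goes in short steps, Python scripts to look and compute and a tool call to move; the robot and the scene stay as the last step left them, time stands still between calls to the robot, and variables do not carry over. Pictures are saved under pics/ and viewed, at most 10 in all, crops included, and the job is handed in when it is done.

Besides the shell and the picture viewer there is one more tool, called after ">>>" by a JSON object that holds its "fn" and its "kwargs". apply_moves: Moves the arm, as the interface text tells. Its arguments: {"type":"object","properties":{"moves":{"type":"array","items":{"type":"array"}},"newtons":{"type":"number"}},"required":["moves"]}

```bash
mkdir -p pics; ls; python3 - <<'E'
from workcell import robot, viewer
import numpy as np, cv2
o=robot.get_obs(); print(o)
for n in ("top","scene"):
    f=viewer.grab_frame(n); np.savez(f"{n}.npz",**f); cv2.imwrite(f"pics/{n}0.png",f["frame"]); print(n,f["mtx"],f["T"])
E
```

```text
pics
{'t': 0.0, 'joint_pos': array([ 9.98918614e-01,  2.45823566e-01,  1.55899444e+00, -1.64528964e-06,
        1.33872106e+00, -1.74075433e-01]), 'joint_velocities': array([ 0.0001249 , -0.00063517,  0.00149417, -0.00017486,  0.00147497,
       -0.0003118 ]), 'joint_torque': array([-8.63279329e-04, -4.15835989e+01, -3.14596224e+01,  6.85140816e-02,
        3.32681928e-02, -1.36444628e-04]), 'ee_pos': array([251.4539407 , 598.73716324, 204.3498297 ]), 'orientation': array([-3.53880198e-04,  1.97591975e-01,  9.80283869e-01, -9.06586788e-04]), 'ft_force': array([-0.58818833,  0.16493488,  0.04611242]), 'moment': array([ 0.02461361, -0.01519225, -0.00915407]), 'grasp_force': 0.0, 'finger_gap': 0.9988606050386164}
top [[539.9421968    0.         325.01003862]
 [  0.         539.9421968  245.19006296]
 [  0.           0.           1.        ]] [[ 1.67539261e-03  9.97589626e-01 -6.93695286e-02  5.65989312e+02]
 [-9.99963620e-01  2.25149009e-03  8.22740916e-03  1.77747025e+01]
 [ 8.36376283e-03  6.93532208e-02  9.97557105e-01  1.37321988e+03]
 [ 0.00000000e+00  0.00000000e+00  0.00000000e+00  1.00000000e+00]]
scene [[469.07883423   0.         319.84905415]
 [  0.         469.07883423 236.44441903]
 [  0.           0.           1.        ]] [[-8.01010584e-01  4.47386967e-01 -3.97777508e-01  2.26169589e+02]
 [-5.98355779e-01 -5.77485729e-01  5.55410294e-01  5.48331830e+02]
 [ 1.87724926e-02  6.82901995e-01  7.30268758e-01  9.42092498e+02]
 [ 0.00000000e+00  0.00000000e+00  0.00000000e+00  1.00000000e+00]]
```

View pics/top0.png

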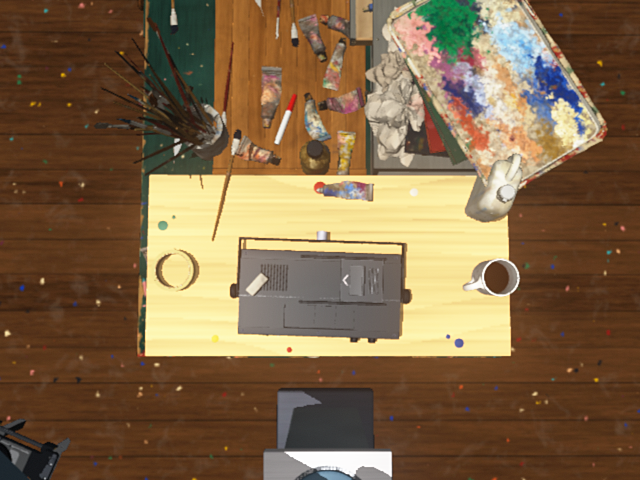

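View pics/scene0.png

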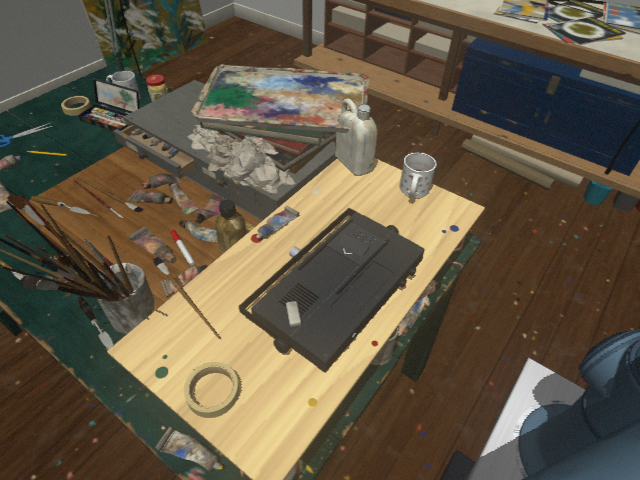

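The top view shows the lamp's case at about (240–402, 250–340) px, nearly aligned with the world. The yoke is up (+x), the tape left (176,270), the mug right (497,277), and the eraser at (257,285). The channel outline runs (285–353, 303–328) and the cover with its ramp lies around (362,280). The scene view agrees.

```bash
cat > h.py <<'E'
import numpy as np, cv2
def cloud(f):
    d=f["depth"]; K=f["mtx"]; T=f["T"]; v,u=np.mgrid[:480,:640]
    p=np.stack([(u-K[0,2])/K[0,0]*d,-(v-K[1,2])/K[1,1]*d,-d],-1)
    return p@T[:3,:3].T+T[:3,3]
def ray(f,u,v,z):
    K,T=f["mtx"],f["T"]; r=T[:3,:3]@np.array([(u-K[0,2])/K[0,0],-(v-K[1,2])/K[1,1],-1]); c=T[:3,3]
    return c+r*(z-c[2])/r[2]
E
python3 - <<'E'
from h import *
for n in ("top","scene"):
    f=dict(np.load(n+".npz")); P=cloud(f); g=f["frame"].max(2)
    roi=(P[...,0]>400)&(P[...,0]<760)&(abs(P[...,1])<260)&(f["depth"]>0)
    board=roi&(g>150)&(P[...,2]<150)&(P[...,2]>90); print(n,"board z",np.median(P[board][:,2]))
    m=(roi&(g<125)&(P[...,2]>150)&(P[...,2]<180)).astype(np.uint8)
    m=cv2.morphologyEx(m,cv2.MORPH_CLOSE,np.ones((15,15)))
    m=cv2.morphologyEx(m,cv2.MORPH_OPEN,np.ones((25,25)))
    m=m*(f["depth"]>0)
    c=max(cv2.findContours(m.astype(np.uint8),0,1)[0],key=cv2.contourArea)
    q=P[m>0]; print("deck z",np.percentile(q[:,2],[5,25,50,75,95]))
    w=np.array([ray(f,u,v,166) for u,v in c[:,0]])[:,:2].astype(np.float32)
    print(cv2.minAreaRect(w), cv2.boxPoints(cv2.minAreaRect(w)))
    print("ptcloud rect",cv2.minAreaRect(q[:,:2].astype(np.float32)))
f=dict(np.load("top.npz"))
print("channel", [ray(f,u,v,165).round() for u,v in((285,303),(353,305),(353,329),(285,327))])
cv2.imwrite("pics/crop.png",cv2.resize(f["frame"][230:350,225:415],None,fx=4,fy=4,interpolation=cv2.INTER_CUBIC))
E
```

```text
top board z 122.2230732959689
deck z [122.06980354 162.99747101 165.7933673  168.42263372 173.53983407]
((551.2240600585938, -6.122955322265625), (321.7223205566406, 220.48464965820312), 88.1975326538086) [[ 435.9766  -163.43698]
 [ 656.3522  -170.37207]
 [ 666.47156  151.19107]
 [ 446.09595  158.12616]]
ptcloud rect ((549.56787109375, -5.863037109375), (331.005859375, 225.9214324951172), 88.28924560546875)
scene board z 121.25912367785872
deck z [144.14200041 163.12771266 165.00603234 166.5662628  172.00027997]
((546.6434936523438, 27.88970947265625), (404.7843017578125, 225.40614318847656), 87.65284729003906) [[ 425.7462  -169.717  ]
 [ 650.96326 -178.94829]
 [ 667.5408   225.49641]
 [ 442.32373  234.7277 ]]
ptcloud rect ((553.6283569335938, 8.042861938476562), (431.9010009765625, 233.7735595703125), 88.23316955566406)
channel [array([521.,  97., 165.]), array([517., -55., 165.]), array([464., -55., 165.]), array([468.,  96., 165.])]
```

View pics/crop.png

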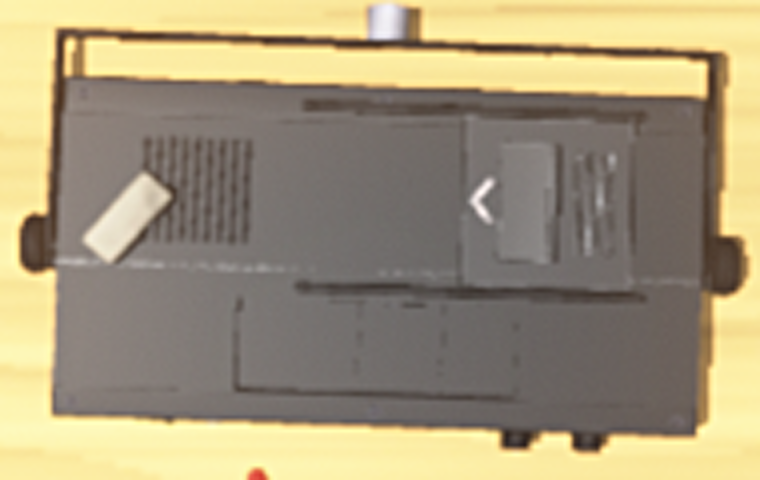

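The crop shows the deck outline with corners at about TL(66,78), TR(708,98), BL(54,412) and BR(694,435). The channel runs from x=236 to 515, with faint dotted seams at x≈360 and 442, which may be the pad edges. The ramp's push face is at about (557,145–260).

```bash
python3 - <<'E'
from h import *
f=dict(np.load("top.npz"))
R=lambda u,v,z: ray(f,225+(u-1.5)/4,230+(v-1.5)/4,z)
C=np.array([R(u,v,166) for u,v in((66,78),(708,98),(54,412),(694,435))])
print(C.round(1), "len",np.linalg.norm(C[0]-C[1]),np.linalg.norm(C[2]-C[3]),"wid",np.linalg.norm(C[0]-C[2]),np.linalg.norm(C[1]-C[3]))
o=C.mean(0); d=(C[0]-C[1]+C[2]-C[3])[:2]; yaw=np.arctan2(-d[0],d[1]); print("o",o,"yaw",yaw)
ex=np.array([np.cos(yaw),np.sin(yaw)]); ey=np.array([-ex[1],ex[0]]); L=lambda p:((p[:2]-o[:2])@ex,(p[:2]-o[:2])@ey)
for n,u,v,z in (("ch left",236,342,163),("ch right",516,360,163),("seam",360,340,163),("seam",442,345,163),("bot",370,393,165),("push",557,203,174)): 
    p=R(u,v,z); print(n,p.round(1),np.round(L(p),1))
for n,l in (("chmid",(-51,0)),("push",(32,-98))): print(n,o[:2]+l[0]*ex+l[1]*ey)
E
```

```text
[[ 640.7  195.5  166. ]
 [ 630.3 -163.9  166. ]
 [ 455.5  199.8  166. ]
 [ 443.2 -154.6  166. ]] len 359.57909182211154 354.6709162320145 wid 185.23187947295662 187.28769259616612
o [542.41130133  19.17527312 166.        ] yaw -0.03186231757187587
ch left [493.9  99.6 163. ] [-51.   78.9]
ch right [484.2 -56.2 163. ] [-55.8 -77.2]
seam [495.1  30.7 163. ] [-47.6  10. ]
seam [492.4 -15.  163. ] [-48.9 -35.7]
bot [466.  25. 165.] [-76.5   3.4]
push [571.4 -78.4 174. ] [ 32.  -96.6]
chmid [491.43718693  20.79997638]
push [571.27308057 -79.79440759]
```

>>> {"fn": "apply_moves", "kwargs": {"moves": [[0,[0,0,-20],-0.13],[0,[0,0,-20],-0.13],[0,[0,0,-10],-0.107],[0,[-20,-48,0],0],[0,[-20,-48,0],0],[0,[-20,-48,0],0],[0,[-20,-48,0],0],[0,[-20,-48,0],0],[0,[-20,-48,0],0],[0,[-20,-48,0],0]], "newtons": 20}}

```text
t: 1.35
ee_pos: [381.5, 257.5, 255.1]
orientation: [-0.0, 0.015, 1.0, -0.0]
ft_force: [1.1, -0.1, -0.5]
finger_gap: 0.006
grasp_force: 0.0
```

```bash
cat > st.py <<'E'
from workcell import robot
import numpy as np
from scipy.spatial.transform import Rotation as Ro
o=robot.get_obs(); q=o["orientation"]; M=Ro.from_quat([*q[1:],q[0]]).as_matrix()
a=-0.0319; p=o["ee_pos"]-[542.4,19.2,122]; ex=np.array([np.cos(a),np.sin(a)]); ey=np.array([-ex[1],ex[0]])
print("t",o["t"],"world",o["ee_pos"].round(1),"lamp",(p[:2]@ex).round(1),(p[:2]@ey).round(1),p[2].round(1),"F",o["ft_force"].round(2),"gap",o["finger_gap"])
print("tool y",M[:,1].round(3),"z",M[:,2].round(3))
E
python3 st.py
```

```text
t 1.35 world [381.5 257.5 255.1] lamp -168.5 233.0 133.1 F [ 1.12 -0.1  -0.47] gap 0.006162655957862194
tool y [ 0.031  1.    -0.   ] z [-0. -0. -1.]
```

>>> {"fn": "apply_moves", "kwargs": {"moves": [[0,[-23.5,-49,0],0],[0,[-23.5,-49,0],0],[0,[-23.5,-49,0],0],[0,[-23.5,-49,0],0],[0,[-23.5,-50,0],0],[0,[0,0,40],0],[0,[0,0,37],0],[0,[0,0,0],0],[0,[0,0,0],0]]}}

```text
t: 2.48
ee_pos: [491.9, 9.6, 179.8]
orientation: [0.001, 0.015, 1.0, -0.0]
ft_force: [0.2, 0.3, 0.1]
finger_gap: 0.007
grasp_force: 0.0
```

```bash
python3 st.py; python3 - <<'E'
from workcell import viewer
import cv2
cv2.imwrite("pics/w1.png",viewer.grab_frame("wrist")["frame"])
E
```

```text
t 2.475 world [491.9   9.6 179.8] lamp -50.1 -11.2 57.8 F [0.22 0.29 0.11] gap 0.007463556104329334
tool y [ 0.031  1.    -0.   ] z [ 0.002 -0.    -1.   ]
```

View pics/w1.png

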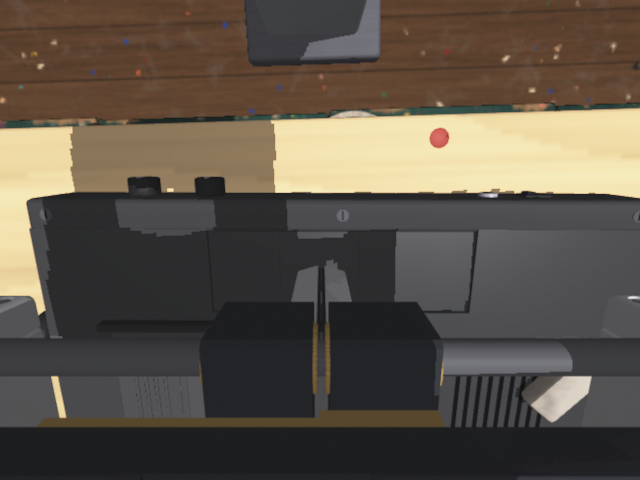

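The wrist view shows the shut fingertips (about 320,270) over the middle of the channel, whose ends are at x≈210 and 470, clear of ramp and eraser. Next I lower and feel.

>>> {"fn": "apply_moves", "kwargs": {"moves": [[0,[0,0,8],0],[0,[0,0,6],0],[0,[0,0,2],0],[0,[0,0,1],0],[0,[0,0,1],0],[0,[0,0,0],0]]}}

```text
t: 3.28
ee_pos: [491.2, 9.7, 160.5]
orientation: [-0.0, 0.015, 1.0, 0.0]
ft_force: [-1.5, 0.6, 2.9]
finger_gap: 0.006
grasp_force: 1.3
```

>>> {"fn": "apply_moves", "kwargs": {"moves": [[0,[0,0,1],0],[0,[0,0,1],0],[0,[0,0,0],0]]}}

```text
t: 3.65
ee_pos: [491.2, 9.7, 158.5]
orientation: [-0.0, 0.015, 1.0, 0.0]
ft_force: [-3.0, 1.3, 5.0]
finger_gap: 0.006
grasp_force: 2.2
```

>>> {"fn": "apply_moves", "kwargs": {"moves": [[0,[0,0,1],0],[0,[0,0,0],0],[0,[0,0,0],0]]}}

```text
t: 4.03
ee_pos: [491.3, 9.6, 157.7]
orientation: [-0.0, 0.015, 1.0, 0.0]
ft_force: [-3.5, 0.6, 5.7]
finger_gap: 0.007
grasp_force: 2.9
```

```bash
python3 - <<'E'
from workcell import viewer
import cv2
f=viewer.grab_frame("scene")["frame"]
cv2.imwrite("pics/s1.png",cv2.resize(f[170:390,220:460],None,fx=3,fy=2.7))
E
```

```text
(no output)
```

View pics/s1.png

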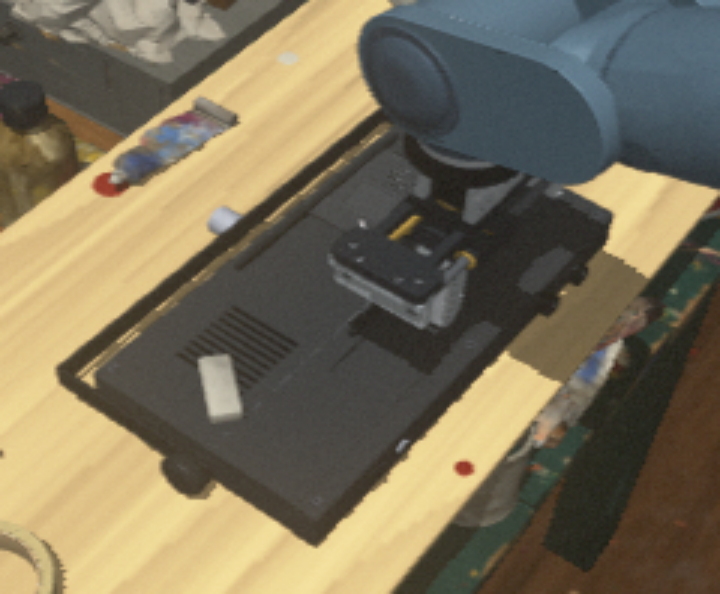

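The arm hides the cover in this view; the paint tube and eraser are in place. I lift off, move before the ramp and look.

>>> {"fn": "apply_moves", "kwargs": {"moves": [[0,[0,0,-20],0],[0,[0,0,-30],0],[0,[-27,-37,0],0],[0,[-27,-37,0],0],[0,[-28,-37,0],0],[0,[0,0,0],0],[0,[0,0,0],0]]}}

```text
t: 4.95
ee_pos: [569.4, -103.5, 206.6]
orientation: [-0.0, 0.015, 1.0, 0.0]
ft_force: [-0.1, 0.5, -0.9]
finger_gap: 0.002
grasp_force: 0.0
```

```bash
python3 st.py; python3 - <<'E'
from workcell import viewer
import cv2
f=viewer.grab_frame("top")["frame"]
cv2.imwrite("pics/t1.png",cv2.resize(f[230:350,225:415],None,fx=4,fy=4,interpolation=cv2.INTER_CUBIC))
cv2.imwrite("pics/w2.png",viewer.grab_frame("wrist")["frame"])
E
```

```text
t 4.95 world [ 569.4 -103.5  206.6] lamp 30.9 -121.8 84.6 F [-0.12  0.46 -0.91] gap 0.002043007141638571
tool y [0.031 1.    0.   ] z [-0.001  0.    -1.   ]
```

View pics/t1.png

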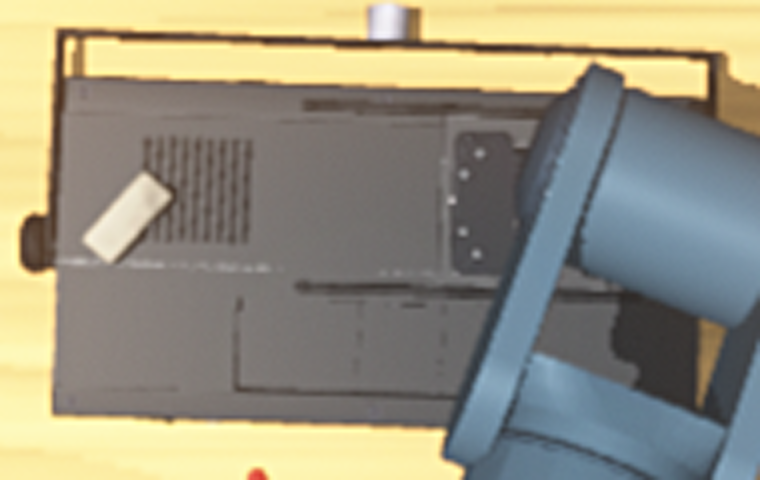

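View pics/w2.png

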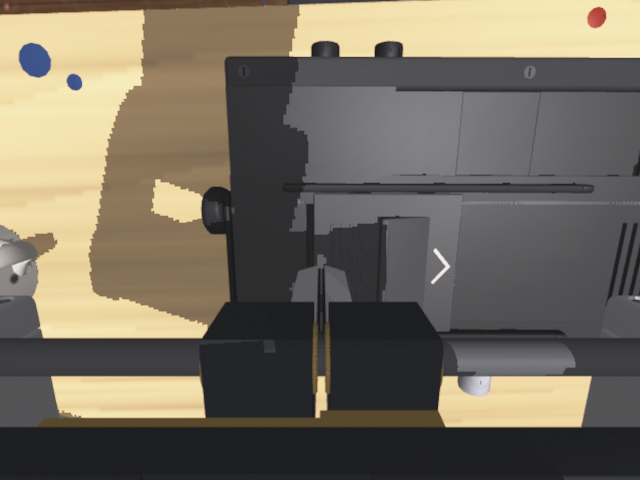

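The cover's leading edge has moved from x=463 to 442 in the crop (about 12 mm), so it sprang loose; the lamp and eraser haven't moved. The wrist view shows the tips (320,270) before the push face (385). I lower to about 51 mm above the board and push along +y.

>>> {"fn": "apply_moves", "kwargs": {"moves": [[0,[0,0,20],0],[0,[0,0,12.5],0],[0,[0,0,0],0],[0,[0,10,0],0],[0,[0,10,0],0],[0,[0,10,0],0],[0,[0,8,0],0],[0,[0,8,0],0],[0,[0,0,0],0]]}}

```text
t: 6.18
ee_pos: [571.4, -57.1, 175.3]
orientation: [0.0, 0.015, 1.0, 0.0]
ft_force: [1.0, -0.7, 0.6]
finger_gap: 0.002
grasp_force: 0.3
```

```bash
python3 st.py
```

```text
t 6.175 world [571.4 -57.1 175.3] lamp 31.5 -75.4 53.3 F [ 1.05 -0.69  0.63] gap 0.0020969969727068116
tool y [0.03  1.    0.001] z [ 0.001  0.001 -1.   ]
```

>>> {"fn": "apply_moves", "kwargs": {"moves": [[0,[0,0,1.5],0],[0,[0,7,0],0],[0,[0,7,0],0],[0,[0,7,0],0],[0,[0,7,0],0]]}}

```text
t: 6.8
ee_pos: [572.6, -29.7, 174.1]
orientation: [0.001, 0.015, 1.0, -0.0]
ft_force: [0.0, -2.4, 4.5]
finger_gap: 0.003
grasp_force: 2.7
```

```bash
python3 - <<'E'
from workcell import viewer
import cv2
cv2.imwrite("pics/w3.png",viewer.grab_frame("wrist")["frame"])
E
```

```text
(no output)
```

View pics/w3.png

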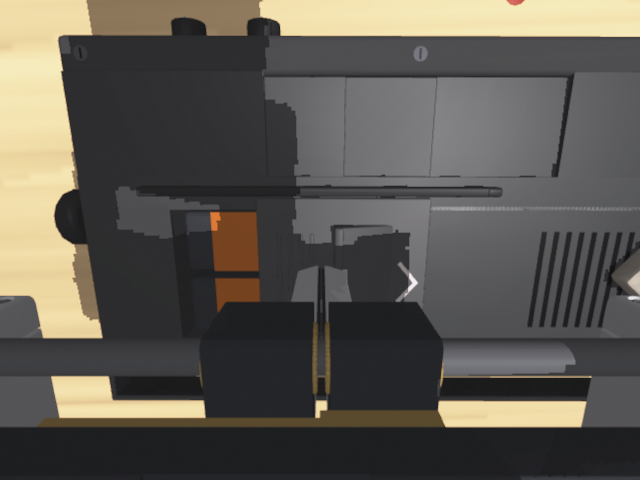

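The cover is sliding: the orange batteries show at (215–260, 210–310), with the tips still behind the ramp at (335,235).

>>> {"fn": "apply_moves", "kwargs": {"moves": [[0,[0,7,-0.5],0],[0,[0,6,0],0],[0,[0,4,0],0],[0,[0,2,0],0],[0,[0,0,0],0]]}}

```text
t: 7.48
ee_pos: [572.9, -10.6, 174.1]
orientation: [0.0, 0.015, 1.0, 0.0]
ft_force: [1.5, -0.6, 4.0]
finger_gap: 0.002
grasp_force: 1.7
```

```bash
python3 st.py
```

```text
t 7.475 world [572.9 -10.6 174.1] lamp 31.4 -28.8 52.1 F [ 1.55 -0.65  3.97] gap 0.001675524238992955
tool y [0.031 1.    0.001] z [ 0.001  0.001 -1.   ]
```

>>> {"fn": "apply_moves", "kwargs": {"moves": [[0,[0,3,0],0],[0,[0,2,0],0],[0,[0,2,0],0],[0,[0,0,0],0]]}}

```text
t: 7.98
ee_pos: [573.1, -5.7, 174.1]
orientation: [0.0, 0.015, 1.0, -0.002]
ft_force: [1.9, -9.3, 4.2]
finger_gap: 0.003
grasp_force: 4.2
```

The force rose to 9 N, so the cover is at its stop. I retreat and look.

>>> {"fn": "apply_moves", "kwargs": {"moves": [[0,[0,-1.5,-1.5],0],[0,[0,-2,-10],0],[0,[0,-5,-35],0],[0,[0,0,-50],0],[0,[20,-50,0],0],[0,[20,-50,0],0],[0,[40,-40,0],0],[0,[40,-40,0],0],[0,[0,0,0],0],[0,[0,0,0],0]]}}

```text
t: 9.22
ee_pos: [447.1, -188.0, 270.3]
orientation: [-0.0, 0.015, 1.0, 0.001]
ft_force: [0.6, -0.4, -0.3]
finger_gap: 0.003
grasp_force: 0.0
```

```bash
python3 st.py; python3 - <<'E'
from workcell import viewer
import cv2
f=viewer.grab_frame("top")["frame"]
cv2.imwrite("pics/t2.png",cv2.resize(f[230:350,225:415],None,fx=4,fy=4,interpolation=cv2.INTER_CUBIC))
E
```

```text
t 9.225 world [ 447.1 -188.   270.3] lamp -88.7 -210.1 148.3 F [ 0.57 -0.43 -0.32] gap 0.002959204261929974
tool y [0.031 1.    0.001] z [-0.     0.001 -1.   ]
```

View pics/t2.png

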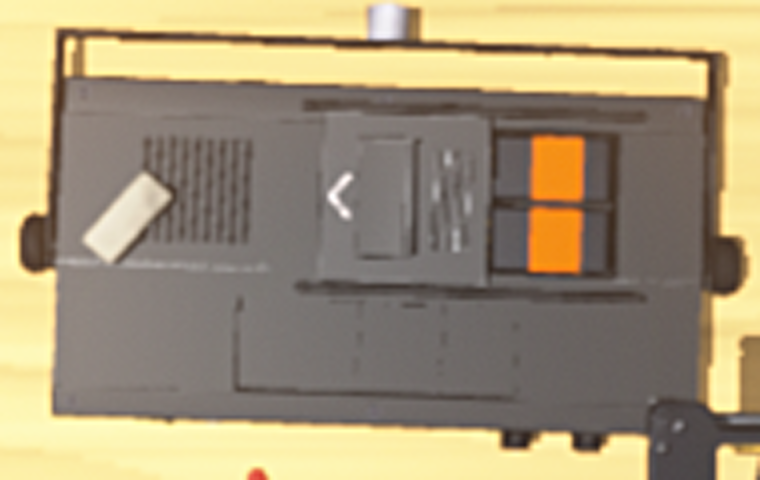

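The cover's edge has gone from x=463 to 319, about 80 mm, so it is fully open. Both batteries are bare, the lamp and eraser haven't moved, and the robot is clear.

```bash
python3 -c "
from workcell import workorder
print(workorder.finish_job())"
```

```text
the job is handed in; nothing more can be done
None
```

I found and pressed the hidden pad, the cover sprang loose, and I pushed it fully open (about 80 mm) with both batteries bare and the lamp and eraser unmoved; the job is handed in, but no verdict came back.

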